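Clear the drive box and dock the drive

TASK

The clear drive box has been parked on top of the yellow drive: lift it off by its black handle, keep it level, and set it down without dropping it so that it sits flat inside the white tray on the grey shelf. Then slide the yellow drive along the ledge into the slot of the dock until it is fully home. Handle the box by its handle only, and leave the magnifier and the screwdriver where they are.

Things in the scene. Friction and masses are not known exactly. Their poses are not given: they have to be found in the camera images.
- drive_box: Closed clear plastic box with a steel spring clip, 90 (x) x 64 (y) x 46 (z) mm, about 0.35 kg, a rigid black handle arched over its lid. Origin: centre of its underside, z up. It starts on top of the drive. It may go into the tray either way round, its x along the tray's x.
- handle (a point): Middle of the box's handle bar, 80 mm above the box's origin. The bar runs along the box's x axis, 82 mm long, 12 x 12 mm in section; its two posts leave 62 mm of clear bar, with 28 mm of air between the lid and the bar.
- drive: Loose flat drive, yellow rubber edge, metal top, 115 (x) x 80 (y) x 20 (z) mm, 0.2 to 0.42 kg. Origin: centre of its underside. It lies flat on the dock's ledge, clear of the slot, its x along the dock's x but up to 15 mm off the slot's centre line and up to 0.2 rad askew. Slides when pushed.
- dock: Fixed drive dock. Origin: on the desk under its run-in ledge; z up, the drive goes in along +x, y = 0 is the slot's centre line. Flat grey ledge, top 12 mm above the desk, x = -100 to 80 mm, 150 mm wide; then a housing 120 mm wide, 50 mm high, with the slot. Fully home, the drive touches the slot's end wall, its origin at x = 112.5 mm.
- mouth (a point): Middle of the lower edge of the slot's mouth, at x = 80 mm of the dock, level with the ledge. Slot 84 mm wide (2 mm each side of the drive), 24 mm high, 90 mm deep; the last 25 mm of the drive stay outside. Two polished fixed lead-in cheeks, tops 28 mm above the desk, in the 26 mm before the mouth, widen the way in by about 7 mm each side.
- shelf: Fixed slate grey metal riser shelf on the desk, 200 (x) x 300 (y) mm, top 70 mm above the desk. Origin: on the desk under its centre.
- tray: White shallow tray fixed on the shelf, outside 110 (x) x 84 (y) x 12 (z) mm, walls and floor 3 mm thick (inside 104 x 78 mm, so the box has 7 mm each side, its x along the tray's x). Origin: centre of its underside, on the shelf's top; its inner floor is 3 mm above the origin.
- magnifier: Stainless steel magnifier on a stand, loose on the shelf beside the tray: base disc 64 mm across, lens ring 58 mm across, about 102 mm high, upright. Origin: centre of its underside. To be left alone.
- screwdriver: Screwdriver, 120 mm long, loose on the desk near the robot. To be left alone.
- case: The clear case of the drive box, without the handle (same origin and axes as the drive box).
Things that resemble listed ones, but are neither listed nor needed, are in the scene too. Of the things like the drive, leave any that is red; of the rest the larger one is meant. What is shaped like the drive_box but red is not meant.

How it is judged:
By the outcome, as a careful person would: the job done as asked, in the order asked, and still so for the second after the job is handed in, with the robot touching nothing.
It also fails if it takes over 72 s, if anything falls off the work surface, if the arm or the gripper's body presses on something with over 40 N, if the wrist force passes 120 N, or if a joint passes its speed limit or range.

ROBOT

A 7-joint arm with a two-finger parallel gripper is mounted at the origin on the work surface. World frame = base frame: x ahead of the robot, y to its left, z up, the work surface at z = 0. Lengths are in m, angles in rad, forces in N, time in s.
With the tool pointing down it reaches from about 0.425 to 0.825 m from the base axis. Payload 3.6 kg.
Tool frame: the origin (TCP) lies at the centre of the arm's flange, where the gripper is bolted on; the fingertips stand 186 mm ahead of it and the grasp point (between the pads) lies 167 mm ahead of it; z points along the fingers, y is the line along which they close (so a half turn about z gives the same grasp; the last joint's range is limited). The gripper opens to 93 mm and grips with 3 to 60 N. Pads are 15 mm wide; open, the fingers measure 128 mm over their backs; the gripper's body (75 mm by 188 mm) begins 65 mm behind the grasp point.
Start: joints at [-1.3, 0.615, -0.013, 1.423, 0.008, 1.103, -0.04], TCP at [0.19, 0.622, 0.405] pointing down, gripper open.
Joint ranges: [-3.12, 3.12], [-0.3, 2.06], [-1.34, 1.32], [0.26, 2.42], [-1.36, 4.5], [0.01, 1.98], [-2.84, 2.84]. Speed limits (rad/s): [2.79, 2.79, 3.14, 3.14, 3.14, 3.14, 3.14].

INTERFACE

Orientations are given as a rotation vector (axis times angle).
In Python, from cell import robot gives the robot as it stands.
- The arm moves only by the shell command python3 -m pendant 'ROWS' [FORCE]. ROWS is text: rows parted by semicolons, each of 7 numbers parted by spaces: the finger opening in mm, from 0 to 93, then the shift along the tool's x, y, z in units of 10 cm (1.0 is 10 cm), then the turn, a rotation vector about the tool's x, y, z in units of 45 degrees (1.0 is 45 degrees). A call has 1 to 5 rows; each row is the pose to reach, as a shift and turn from the pose commanded when the call began, along the tool's axes at that moment; what a row does not reach only later rows make up. A row lasts 1/8 s, in which the tool goes at most 62.5 mm and 10.7 degrees, less where a joint would pass 70% of its speed; a pose out of reach is approached as far as the arm can. A call with a number of a shift or a turn outside -1 to 1 is refused whole. A call with a gripper value outside its range is refused whole. The fingers move at their own pace and stop on an object; FORCE is the grip in N (left out, the last holds). Time passes only in rows, so rows that repeat a pose let the fingers close. It gives the time, the measured TCP pose, the force, the opening and the grip force at its end, in the units of the state.
- robot.read_state(): the state, without advancing time (a new reading comes with each control period).
- robot.capture(name): name is "scene" or "top" or "wrist"; returns a dict with "frame" (400x640x3 uint8, red, green, blue), "z_map" (400x640 float32, m along the optical axis (not along the pixel's ray), 0 where there is no reading), "fovy" (degrees; the focal length in pixels is half the picture's height over the tangent of half this angle, whatever the lens; pixels are square), "cx", "cy" (the principal point, pixels), "extrinsics" (4x4, takes a point from camera to world coordinates). Camera axes: x right, y up, looking along -z (the intrinsics and any distortion apply to the point x, -y, -z); pixel columns grow to the right and rows downward; lengths in m; the calibration is good to about 2 mm. A picture is of the moment at which its call begins.
- robot.finish_job(): hands the job in; it is judged then, once.
Trained networks look in the newest picture that a camera, given by its name, has taken for a name from the list of things; names that differ only in an ending like _2 or _b are one class to them, and where a whole thing is asked for, a point or a joint stands for the part that bears it (a point fixed in the world has none). Each returns a list of dicts, best first, with "score" (0 to 1); they miss things now and then, are a little off and sometimes report something else, mostly with a low value. They report only what shows in the picture. A call takes as long as a camera call. They do not tell look-alikes from the thing itself.
- robot.spot_in(target, camera): "at" ([x, y, z] in m, in the coordinates of the camera as it stood for that picture, good to about 4 mm: the middle of the surface that is visible of it).
- robot.regions_of(target, camera): "pixels" (400x640 bool, what is visible of it).
The state is a dict: "time_s": time; "joint_pos": joint angles; "joint_velocities": joint speeds; "tau": joint torques, N m; "tcp_pos": TCP position; "eef_rot": TCP orientation; "wrist_force": force on the tool from outside, world axes, zero at the start; "wrist_torque": the same for the moment, N m; "gripper_width": finger opening in m; "finger_force": force on a finger pad.
Only numpy, scipy, OpenCV 4.12 (cv2) and the standard library are available. Lean on these libraries where they do the work, as an engineer would, in place of code of your own. Each camera call takes 0.05 s, during which the arm holds its last target. There are 200 camera calls.

## Working session

There is one attempt and no reset: what is moved stays moved. The work goes in short steps, Python scripts to look and compute and a shell command to move; the robot and the scene stay as the last step left them, time stands still between calls to the robot, and variables do not carry over. Pictures are saved under pics/ and viewed, at most 10 in all, crops included, and the job is handed in when it is done.

```bash
ls; mkdir -p pics; cat > h.py <<'E'
import numpy as np, cv2
from scipy.spatial.transform import Rotation as R
from cell import robot
def cap(n,save=None):
    c=robot.capture(n)
    if save: cv2.imwrite(f'pics/{save}.png',c['frame'][:,:,::-1])
    return c
def world(c,p): return (c['extrinsics']@np.append(p,1))[:3]
def cloud(c):
    z=c['z_map'];h,w=z.shape;f=h/2/np.tan(np.radians(c['fovy'])/2)
    u,v=np.meshgrid(np.arange(w),np.arange(h))
    P=np.stack([(u-c['cx'])*z/f,-(v-c['cy'])*z/f,-z,np.ones_like(z)],-1)
    W=(P@c['extrinsics'].T)[...,:3]; W[z==0]=np.nan
    return W
def pix(c,p):
    q=np.linalg.inv(c['extrinsics'])@np.append(p,1);f=200/np.tan(np.radians(c['fovy'])/2)
    return np.round([c['cx']+f*q[0]/-q[2],c['cy']-f*q[1]/-q[2]])
E
python3 - <<'E'
from h import *
np.set_printoptions(precision=3,suppress=True)
ims=[]
for n in ['scene','top']:
    c=cap(n); ims.append(c['frame']); print(n,c['fovy'],c['cx'],c['cy'],[k for k in c]); print(c['extrinsics'])
    W=cloud(c)
    for t in ['drive_box','handle','drive','dock','mouth','shelf','tray','magnifier','screwdriver','case']:
        S=robot.spot_in(t,n); G=robot.regions_of(t,n)
        print(t,[(round(s['score'],2),world(c,s['at']),pix(c,world(c,s['at']))) for s in S if s['score']>.2])
        print('    reg',[(round(g['score'],2),g['pixels'].sum(),np.nanmedian(W[g['pixels']],0)) for g in G if g['score']>.2])
im=np.vstack(ims)[:,:,::-1]
cv2.imwrite('pics/a.png',ims[0][:,:,::-1]);cv2.imwrite('pics/b.png',ims[1][:,:,::-1])
E
```

```text
pics
scene 57.309934220819095 315.46243684888077 198.5490180739682 ['frame', 'z_map', 'fovy', 'cx', 'cy', 'extrinsics']
[[-0.787 -0.359  0.502  1.024]
 [ 0.617 -0.424  0.663  0.7  ]
 [-0.025  0.832  0.555  0.619]
 [ 0.     0.     0.     1.   ]]
drive_box [(0.73, array([0.597, 0.167, 0.077]), array([324., 229.])), (0.73, array([0.682, 0.394, 0.047]), array([366., 317.]))]
    reg [(0.94, np.int64(2142), array([0.682, 0.391, 0.045])), (0.76, np.int64(1434), array([0.599, 0.166, 0.076]))]
handle [(0.62, array([0.6  , 0.162, 0.081]), array([322., 227.])), (0.59, array([0.679, 0.39 , 0.044]), array([365., 316.]))]
    reg [(0.8, np.int64(2077), array([0.682, 0.391, 0.045])), (0.72, np.int64(1426), array([0.6  , 0.165, 0.076]))]
drive [(0.93, array([0.509, 0.381, 0.015]), array([417., 282.])), (0.61, array([0.618, 0.187, 0.024]), array([323., 254.])), (0.59, array([0.4  , 0.163, 0.012]), array([379., 218.]))]
    reg [(0.93, np.int64(432), array([0.619, 0.187, 0.027])), (0.77, np.int64(481), array([0.403, 0.162, 0.013])), (0.73, np.int64(1297), array([0.603, 0.166, 0.076])), (0.7, np.int64
[... 3107 characters left out ...]
reg [(0.6, np.int64(8287), array([ 0.611, -0.136,  0.07 ]))]
tray [(0.67, array([ 0.561, -0.231,  0.074]), array([449., 193.]))]
    reg [(0.72, np.int64(1613), array([ 0.559, -0.228,  0.073]))]
magnifier [(0.56, array([ 0.557, -0.079,  0.081]), array([387., 196.]))]
    reg [(0.94, np.int64(605), array([ 0.556, -0.078,  0.082]))]
screwdriver []
    reg [(0.58, np.int64(306), array([0.431, 0.022, 0.021])), (0.51, np.int64(5074), array([0.679, 0.174, 0.015]))]
case [(0.9, array([0.587, 0.152, 0.078]), array([290., 185.])), (0.87, array([0.667, 0.369, 0.044]), array([205., 157.]))]
    reg [(0.96, np.int64(833), array([0.665, 0.37 , 0.046])), (0.6, np.int64(844), array([0.587, 0.151, 0.078]))]
```

View pics/a.png

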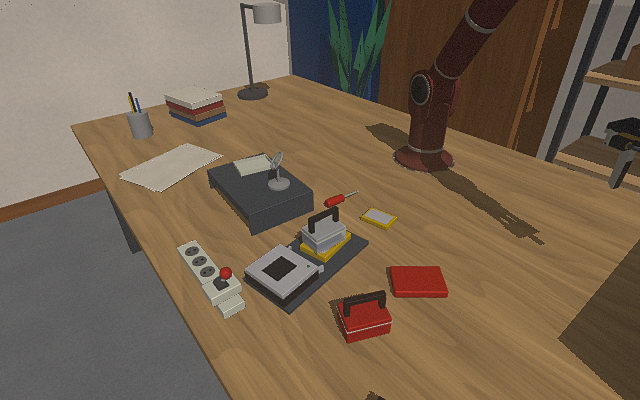

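View pics/b.png

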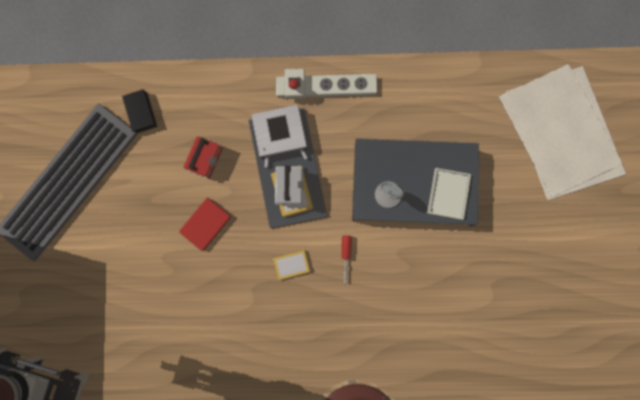

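The box that's meant is the clear one on the larger yellow drive, at scene (324,235) and top (289,186). The red box at scene (365,317), the red drive at (417,282) and the small yellow drive at (379,218) are look-alikes. The tray is at top (449,193) and the magnifier at (388,195). Next I'll fit outlines at known heights.

```bash
cat >> h.py <<'E'
def rect(P):
    (cx,cy),(w,h),a=cv2.minAreaRect((P[:,:2]*1000).astype(np.float32))
    return f'c=({cx:.1f},{cy:.1f}) wh=({w:.1f},{h:.1f}) ang={a:.1f} n={len(P)} zmed={np.median(P[:,2])*1000:.1f}'
def near(W,x,y,r,z0,z1,mask=None):
    m=(np.hypot(W[...,0]-x,W[...,1]-y)<r)&(W[...,2]>z0)&(W[...,2]<z1)
    if mask is not None: m&=mask
    return m
E
python3 - <<'E'
from h import *
np.set_printoptions(precision=3,suppress=True)
for n in ['scene','top']:
    c=cap(n);W=cloud(c)
    print(n)
    print('housing',rect(W[near(W,.70,.19,.13,.045,.056)]))
    print('lid',rect(W[near(W,.59,.158,.06,.072,.085)]))
    print('bar',rect(W[near(W,.59,.158,.07,.105,.13)]))
    print('drivetop',rect(W[near(W,.57,.15,.1,.027,.038)]))
    print('ledge',rect(W[near(W,.59,.158,.2,.007,.018)]))
    print('shelf+',rect(W[near(W,.61,-.136,.25,.064,.076)]))
    for g in robot.regions_of('tray',n): 
        if g['score']>.4: P=W[g['pixels']];print('tray',rect(P[(P[:,2]>.06)]),np.percentile(P[:,2],[5,50,95]))
    print('magn',rect(W[near(W,.557,-.079,.06,.09,.2)]))
c=cap('wrist','w0');print(c['extrinsics'],c['fovy'],c['cx'],c['cy'])
s=robot.read_state();print(s['tcp_pos'],s['eef_rot'],s['time_s']);print(R.from_rotvec(s['eef_rot']).as_matrix())
E
```

```text
scene
housing c=(698.3,175.2) wh=(245.3,120.7) ang=11.3 n=2125 zmed=49.4
lid c=(591.7,158.2) wh=(62.5,89.6) ang=87.7 n=575 zmed=77.0
bar c=(590.7,157.2) wh=(15.9,82.7) ang=86.2 n=209 zmed=115.5
drivetop c=(582.5,154.3) wh=(116.8,82.3) ang=12.2 n=266 zmed=30.9
ledge c=(576.3,152.6) wh=(350.9,366.8) ang=65.0 n=2093 zmed=11.4
shelf+ c=(594.8,-153.5) wh=(303.5,200.4) ang=86.3 n=3180 zmed=69.3
tray c=(557.7,-244.5) wh=(121.4,111.7) ang=79.4 n=550 zmed=72.8 [nan nan nan]
magn c=(562.2,-83.1) wh=(54.1,33.9) ang=55.9 n=177 zmed=146.1
top
housing c=(720.2,182.1) wh=(205.0,119.9) ang=11.0 n=2012 zmed=50.5
lid c=(589.7,157.5) wh=(66.1,91.0) ang=89.4 n=781 zmed=78.1
bar c=(590.2,158.3) wh=(11.8,81.7) ang=89.0 n=190 zmed=117.7
drivetop c=(589.1,149.0) wh=(127.4,95.7) ang=14.8 n=464 zmed=31.8
ledge c=(590.4,175.0) wh=(351.3,397.9) ang=86.6 n=3341 zmed=12.4
shelf+ c=(594.4,-151.6) wh=(300.9,200.9) ang=86.4 n=9097 zmed=70.3
tray c=(561.7,-227.6) wh=(85.0,113.6) ang=78.1 n=1629 zmed=73.5 [nan nan nan]
magn c=(561.4,-81.1) wh=(56.2,35.9) ang=62.2 n=271 zmed=153.4
[[ 0.294 -0.922 -0.251  0.12 ]
 [ 0.956  0.283  0.078  0.643]
 [-0.    -0.263  0.965  0.385]
 [ 0.     0.     0.     1.   ]] 68.28738939761509 316.9502912021974 199.05679510273924
[0.19  0.622 0.405] [-0.464 -3.107  0.   ] 2.35
[[-0.956  0.292 -0.   ]
 [ 0.292  0.956  0.   ]
 [ 0.    -0.    -1.   ]]
```

```bash
for i in 1 2 3 4 5; do python3 -m pendant '93 -0.43 -0.27 0 0 0 0; 93 -0.86 -0.545 0 0 0 0' >/dev/null; done; python3 -m pendant '93 -0.43 -0.27 0 0 0 0; 93 -0.86 -0.545 0 0 0 -0.17; 93 -0.86 -0.545 0 0 0 -0.34; 93 -0.86 -0.545 0 0 0 -0.34'
python3 - <<'E'
from h import *
np.set_printoptions(precision=3,suppress=True)
c=cap('wrist','w1');W=cloud(c)
print('housing',rect(W[near(W,.70,.19,.13,.045,.056)]))
print('lid',rect(W[near(W,.59,.158,.06,.072,.085)]))
print('bar',rect(W[near(W,.59,.158,.07,.105,.13)]))
print('drivetop',rect(W[near(W,.57,.15,.1,.027,.038)]))
for t in ['handle','drive']:print([(s['score'],world(c,s['at'])) for s in robot.spot_in(t,'wrist')])
print(robot.read_state()['joint_pos'],R.from_rotvec(robot.read_state()['eef_rot']).as_matrix())
E
```

```text
time_s: 4.1
tcp_pos: [0.5882, 0.1574, 0.4046]
eef_rot: [-0.051, -3.141, -0.001]
wrist_force: [-0.2, 0.5, -0.2]
gripper_width: 0.093
finger_force: 0.0
housing c=(746.3,183.7) wh=(140.6,120.1) ang=10.7 n=4085 zmed=50.0
lid c=(590.2,154.9) wh=(66.1,90.7) ang=88.1 n=3889 zmed=77.9
bar c=(589.5,155.8) wh=(11.4,81.9) ang=88.2 n=1060 zmed=117.8
drivetop c=(588.6,153.7) wh=(135.0,104.2) ang=11.0 n=1802 zmed=31.9
[(0.62, array([0.587, 0.157, 0.075]))]
[(0.96, array([0.399, 0.153, 0.008])), (0.92, array([0.538, 0.148, 0.032])), (0.65, array([0.498, 0.373, 0.021]))]
[-0.278  0.549 -0.036  1.551  0.021  1.043  1.222] [[-1.     0.03  -0.   ]
 [ 0.03   1.     0.001]
 [ 0.     0.001 -1.   ]]
```

View pics/w1.png

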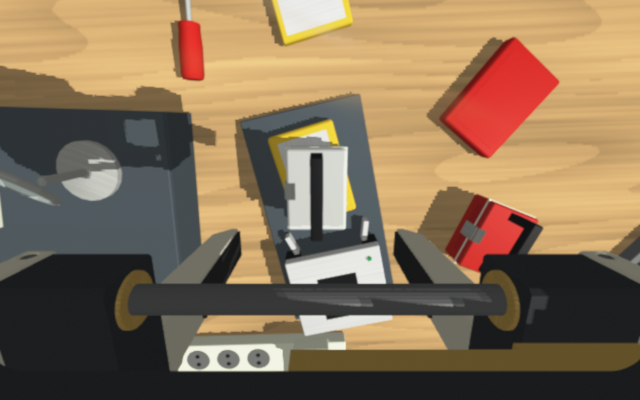

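The view shows the handle bar at about (316,195) running along the tool's x, with the large yellow drive under it at (310,165). The small yellow drive is separate, at (312,15). The bar's top is at 117.8 mm, so its centre is at about 112 mm, which agrees with the text. I'm descending now.

```bash
python3 -m pendant '93 -0.015 -0.005 0.5 0 0 0; 93 -0.015 -0.005 1 0 0 0'; python3 -m pendant '93 0 0 0.15 0 0 0; 93 0 0 0.255 0 0 0; 93 0 0 0.255 0 0 0'; python3 -m pendant '0 0 0 0 0 0 0; 0 0 0 0 0 0 0;0 0 0 0 0 0 0;0 0 0 0 0 0 0;0 0 0 0 0 0 0' 30;python3 -m pendant '0 0 0 0 0 0 0; 0 0 0 0 0 0 0;0 0 0 0 0 0 0' 30
```

```text
time_s: 4.5
tcp_pos: [0.5892, 0.1586, 0.3046]
eef_rot: [0.046, 3.138, 0.002]
wrist_force: [0.7, -1.0, -0.5]
gripper_width: 0.0929
finger_force: 0.0
time_s: 4.88
tcp_pos: [0.5897, 0.1578, 0.2801]
eef_rot: [0.046, 3.14, 0.001]
wrist_force: [-0.1, 0.0, -0.3]
gripper_width: 0.093
finger_force: 0.0
time_s: 5.5
tcp_pos: [0.5894, 0.1574, 0.2793]
eef_rot: [-0.047, -3.141, 0.0]
wrist_force: [-0.7, 0.2, -0.7]
gripper_width: 0.0477
finger_force: 0.0
time_s: 5.88
tcp_pos: [0.5894, 0.1574, 0.2792]
eef_rot: [-0.047, -3.141, 0.0]
wrist_force: [-0.6, -0.1, 0.2]
gripper_width: 0.0173
finger_force: 0.0
```

```bash
python3 -m pendant '0 0 0 0 0 0 0; 0 0 0 0 0 0 0;0 0 0 0 0 0 0' 30; python3 -m pendant '0 0 0 -0.05 0 0 0; 0 0 0 -0.15 0 0 0;0 0 0 -0.3 0 0 0;0 0 0 -0.3 0 0 0'
python3 - <<'E'
from h import *
c=cap('wrist');W=cloud(c)
print('bar',rect(W[near(W,.59,.158,.07,.135,.155)]))
print('lid',rect(W[near(W,.59,.158,.06,.098,.115)]))
c=cap('scene');W=cloud(c)
print('lid',rect(W[near(W,.59,.158,.06,.098,.115)]))
E
```

```text
time_s: 6.25
tcp_pos: [0.5893, 0.1572, 0.2791]
eef_rot: [-0.047, -3.141, 0.001]
wrist_force: [0.7, -0.9, -1.4]
gripper_width: 0.0119
finger_force: 30.0
time_s: 6.75
tcp_pos: [0.59, 0.1577, 0.3113]
eef_rot: [0.047, 3.137, 0.002]
wrist_force: [0.4, -0.8, -3.4]
gripper_width: 0.0118
finger_force: 30.0
bar c=(589.5,155.3) wh=(40.1,80.6) ang=70.6 n=3456 zmed=149.9
lid c=(575.4,156.9) wh=(66.8,61.2) ang=87.5 n=5977 zmed=110.0
lid c=(592.8,159.4) wh=(64.9,91.1) ang=88.3 n=632 zmed=108.2
```

```bash
for i in 1 2; do python3 -m pendant '0 0 0 -0.25 0 0 0; 0 0 0 -0.5 0 0 0;0 0 0 -0.75 0 0 0' 45 >/dev/null; done; for i in 1 2 3; do python3 -m pendant '0 0.015 -0.32 0 0 0 0;0 0.03 -0.65 0 0 0 0;0 0.045 -0.965 0 0 0 0'; done; python3 -m pendant '0 0.015 -0.35 0 0 0 0;0 0.03 -0.7 0 0 0 0;0 0.045 -0.965 0 0 0 0.12;0 0.045 -0.965 0 0 0 0.227;0 0.045 -0.965 0 0 0 0.227'
python3 - <<'E'
from h import *
np.set_printoptions(precision=3,suppress=True)
s=robot.read_state();T=R.from_rotvec(s['eef_rot']).as_matrix();print(s['tcp_pos'],T,s['joint_pos'])
for n in ['wrist','scene','top']:
    c=cap(n,'p_'+n);W=cloud(c);print(n)
    print('rim',rect(W[near(W,.56,-.228,.09,.077,.087)]))
    print('lid',rect(W[near(W,.56,-.228,.08,.24,.262)]))
    print('bar',rect(W[near(W,.56,-.228,.08,.282,.297)]))
    for g in robot.regions_of('tray',n): 
        P=W[g['pixels']];P=P[(P[:,2]>.06)&(P[:,2]<.1)]
        if len(P): print('tray',g['score'],rect(P))
E
```

```text
time_s: 7.98
tcp_pos: [0.5816, 0.06, 0.4586]
eef_rot: [-0.047, -3.14, 0.001]
wrist_force: [-0.2, -0.3, -3.7]
gripper_width: 0.0116
finger_force: 45.0
time_s: 8.35
tcp_pos: [0.5742, -0.0364, 0.4586]
eef_rot: [-0.047, -3.14, 0.0]
wrist_force: [0.7, -0.4, -3.7]
gripper_width: 0.0115
finger_force: 45.0
time_s: 8.72
tcp_pos: [0.5668, -0.1326, 0.4586]
eef_rot: [-0.047, -3.14, -0.0]
wrist_force: [0.3, 0.2, -3.1]
gripper_width: 0.0115
finger_force: 45.0
time_s: 9.35
tcp_pos: [0.5597, -0.2278, 0.4585]
eef_rot: [-0.325, -3.123, -0.001]
wrist_force: [0.7, 0.3, -2.8]
gripper_width: 0.0114
finger_force: 45.0
[ 0.56  -0.228  0.458] [[-0.979  0.206 -0.002]
 [ 0.206  0.979  0.001]
 [ 0.002  0.001 -1.   ]] [ 0.308  0.498  0.068  1.484 -0.036  1.163  1.746]
wrist
rim c=(517.7,-222.1) wh=(84.1,25.8) ang=78.1 n=271 zmed=81.8
lid c=(544.0,-225.9) wh=(66.9,61.5) ang=77.2 n=5987 zmed=257.4
bar c=(559.0,-225.2) wh=(81.1,39.4) ang=4.7 n=1548 zmed=295.9
tray 0.56 c=(517.7,-223.1) wh=(85.9,27.9) ang=78.1 n=1632 zmed=73.2
scene
rim c=(560.2,-229.8) wh=(87.7,111.1) ang=78.3 n=137 zmed=80.0
lid c=(562.3,-225.0) wh=(67.7,92.6) ang=78.0 n=430 zmed=255.8
bar c=(564.8,-221.2) wh=(35.0,81.5) ang=64.2 n=154 zmed=290.9
tray 0.71 c=(553.5,-241.1) wh=(112.6,120.9) ang=79.0 n=563 zmed=72.8
top
rim c=(539.1,-222.6) wh=(85.2,67.4) ang=77.9 n=130 zmed=81.2
lid c=(560.9,-223.9) wh=(65.9,91.3) ang=78.8 n=609 zmed=257.3
bar c=(537.3,-218.2) wh=(41.2,33.4) ang=74.1 n=38 zmed=294.6
tray 0.96 c=(542.3,-224.3) wh=(88.0,74.4) ang=78.1 n=702 zmed=73.3
```

```bash
python3 -m pendant '0 0 -0.025 0.25 0 0 0; 0 0 -0.025 0.5 0 0 0;0 0 -0.025 0.75 0 0 0;0 0 -0.025 1 0 0 0;0 0 -0.025 1 0 0 0'; python3 -m pendant '0 0 0 0.12 0 0 0;0 0 0 0.23 0 0 0;0 0 0 0.23 0 0 0'
python3 - <<'E'
from h import *
np.set_printoptions(precision=4,suppress=True)
for n in ['wrist','scene','top']:
    c=cap(n,'q_'+n);W=cloud(c);print(n)
    print('rim',rect(W[near(W,.56,-.228,.09,.077,.086)]))
    P=W[near(W,.56,-.228,.06,.118,.142)]
    print('lid',rect(P))
    A=np.c_[P[:,:2],np.ones(len(P))];r=np.linalg.lstsq(A,P[:,2],rcond=None)[0];print('slope',r[:2])
E
```

```text
time_s: 10.28
tcp_pos: [0.5589, -0.2298, 0.3574]
eef_rot: [-0.324, -3.12, -0.002]
wrist_force: [0.3, -0.1, -2.5]
gripper_width: 0.0119
finger_force: 45.0
time_s: 10.65
tcp_pos: [0.5591, -0.2301, 0.3354]
eef_rot: [-0.326, -3.123, -0.001]
wrist_force: [0.7, -0.2, -2.8]
gripper_width: 0.0117
finger_force: 45.0
wrist
rim c=(551.3,-228.8) wh=(84.2,94.6) ang=78.1 n=895 zmed=81.9
lid c=(543.4,-228.2) wh=(67.0,61.1) ang=77.6 n=6019 zmed=134.3
slope [ 0.0507 -0.0189]
scene
rim c=(561.1,-228.6) wh=(86.3,111.4) ang=76.4 n=78 zmed=80.1
lid c=(562.3,-229.7) wh=(70.3,92.3) ang=79.4 n=395 zmed=133.3
slope [-0.0505 -0.1366]
top
rim c=(569.5,-208.9) wh=(106.7,136.3) ang=87.1 n=104 zmed=81.5
lid c=(559.3,-227.3) wh=(66.5,88.4) ang=78.7 n=459 zmed=134.6
slope [ 0.0173 -0.046 ]
```

View pics/q_wrist.png

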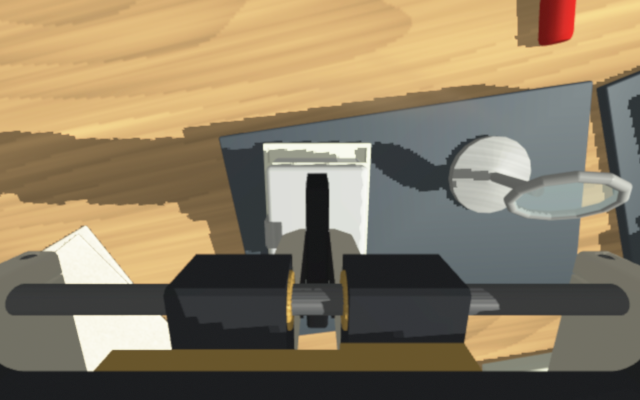

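The white tray's rim is at columns 263–372 and row 143, and the box at columns 268–366 is centred over it. The magnifier at (490,175) is well clear. I'll check the tilt more robustly, then lower slowly.

```bash

python3 - <<'E'
from h import *
np.set_printoptions(precision=4,suppress=True)
c=cap('wrist');W=cloud(c)
P=W[near(W,.535,-.225,.05,.128,.140)]
for k in range(6):
    A=np.c_[P[:,:2],np.ones(len(P))];r=np.linalg.lstsq(A,P[:,2],rcond=None)[0];e=P[:,2]-A@r;P=P[abs(e)<max(.0015,1.5*e.std())]
    print('slope',r[:2],e.std(),len(P))
P=W[near(W,.56,-.228,.08,.160,.180)];print(rect(P))
A=np.c_[P[:,:2],np.ones(len(P))];print(np.linalg.lstsq(A,P[:,2],rcond=None)[0],np.percentile(P[:,2],[50,90,99]))
E
python3 -m pendant '0 0 0 0.04 0 0 0;0 0 0 0.08 0 0 0;0 0 0 0.11 0 0 0;0 0 0 0.11 0 0 0'
```

```text
slope [ 0.0229 -0.017 ] 0.0011726728287888076 5331
slope [ 0.0146 -0.0163] 0.0007093711233674972 5160
slope [ 0.0116 -0.0158] 0.0006498046596171157 5133
slope [ 0.0109 -0.0154] 0.0006419271044099635 5123
slope [ 0.0106 -0.0152] 0.0006390645929573161 5120
slope [ 0.0105 -0.0152] 0.0006382126415482194 5119
c=(558.2,-232.9) wh=(40.2,81.0) ang=60.5 n=3439 zmed=175.3
[0.0246 0.0066 0.1621] [0.1753 0.1764 0.1794]
time_s: 11.35
tcp_pos: [0.5593, -0.2303, 0.3248]
eef_rot: [-0.326, -3.124, -0.0]
wrist_force: [-0.6, -0.3, -3.0]
gripper_width: 0.0118
finger_force: 45.0
```

Level to within 1°. Lowering the last ~4.5 mm gently.

```bash
python3 -m pendant '0 0 0 0.015 0 0 0;0 0 0 0.03 0 0 0;0 0 0 0.035 0 0 0'; python3 -m pendant '0 0 0 0.005 0 0 0;0 0 0 0.01 0 0 0;0 0 0 0.01 0 0 0'
```

```text
time_s: 11.72
tcp_pos: [0.5594, -0.2303, 0.3216]
eef_rot: [-0.326, -3.124, -0.0]
wrist_force: [0.1, 0.2, -3.4]
gripper_width: 0.0116
finger_force: 45.0
time_s: 12.1
tcp_pos: [0.5594, -0.2303, 0.3207]
eef_rot: [-0.326, -3.125, 0.0]
wrist_force: [-0.1, 0.4, -3.0]
gripper_width: 0.0115
finger_force: 45.0
```

```bash
python3 -m pendant '0 0 0 0.005 0 0 0;0 0 0 0.01 0 0 0;0 0 0 0.01 0 0 0'; python3 -m pendant '0 0 0 0.005 0 0 0;0 0 0 0.01 0 0 0;0 0 0 0.01 0 0 0'
```

```text
time_s: 12.48
tcp_pos: [0.5594, -0.2305, 0.3201]
eef_rot: [0.326, 3.124, -0.0]
wrist_force: [-1.7, 0.3, -1.4]
gripper_width: 0.0116
finger_force: 45.0
time_s: 12.85
tcp_pos: [0.5593, -0.2307, 0.3199]
eef_rot: [0.327, 3.124, -0.001]
wrist_force: [-3.3, 0.3, 5.0]
gripper_width: 0.0116
finger_force: 45.0
```

```bash
python3 -m pendant '0 0 0 0 0 0 0;0 0 0 -0.002 0 0 0' 6;python3 -m pendant '20 0 0 0 0 0 0;40 0 0 0 0 0 0;50 0 0 0 0 0 0;50 0 0 0 0 0 0';python3 -m pendant '50 0 0 -0.2 0 0 0; 50 0 0 -0.5 0 0 0;50 0 0 -1 0 0 0'
python3 - <<'E'
from h import *
np.set_printoptions(precision=4,suppress=True)
for n in ['wrist','scene','top']:
    c=cap(n,'r_'+n);W=cloud(c);print(n)
    print('rim',rect(W[near(W,.56,-.228,.08,.077,.086)]))
    P=W[near(W,.56,-.228,.05,.112,.125)];print('lid',rect(P))
    for k in range(6):
        A=np.c_[P[:,:2],np.ones(len(P))];r=np.linalg.lstsq(A,P[:,2],rcond=None)[0];e=P[:,2]-A@r;P=P[abs(e)<max(.0015,1.5*e.std())]
    print('slope',r[:2],rect(P))
    if n!='wrist':
        print('drivetop',rect(W[near(W,.59,.155,.075,.027,.038)]), 'housing',rect(W[near(W,.72,.184,.13,.045,.056)]))
        for g in robot.regions_of('drive',n):
            P=W[g['pixels']];P=P[(P[:,2]>.02)&(P[:,2]<.04)]
            if len(P)>50: print('drive',g['score'],rect(P))
E
```

```text
time_s: 13.1
tcp_pos: [0.5593, -0.2307, 0.3199]
eef_rot: [0.327, 3.124, -0.001]
wrist_force: [-3.0, 0.3, 6.3]
gripper_width: 0.0122
finger_force: 6.0
time_s: 13.6
tcp_pos: [0.5595, -0.2302, 0.3187]
eef_rot: [-0.326, -3.125, -0.0]
wrist_force: [-0.3, 0.1, -0.3]
gripper_width: 0.045
finger_force: 0.0
time_s: 13.98
tcp_pos: [0.5591, -0.2301, 0.4183]
eef_rot: [-0.326, -3.12, -0.002]
wrist_force: [0.3, 0.2, 0.5]
gripper_width: 0.0502
finger_force: 0.0
wrist
rim c=(558.7,-230.5) wh=(84.1,109.6) ang=78.1 n=939 zmed=81.9
lid c=(559.2,-232.4) wh=(66.5,89.6) ang=77.9 n=4497 zmed=119.0
slope [ 0.0003 -0.0041] c=(559.4,-232.6) wh=(65.8,88.6) ang=77.8 n=4083 zmed=119.0
scene
rim c=(575.1,-216.9) wh=(80.2,120.7) ang=56.3 n=159 zmed=80.5
lid c=(561.9,-231.0) wh=(68.4,88.8) ang=78.5 n=288 zmed=117.9
slope [ 0.006  -0.0073] c=(561.1,-231.3) wh=(67.7,89.1) ang=76.6 n=201 zmed=118.1
drivetop c=(582.4,152.6) wh=(114.9,80.6) ang=15.2 n=972 zmed=31.2 housing c=(760.1,182.8) wh=(166.9,129.1) ang=10.1 n=2099 zmed=49.3
drive 0.92 c=(504.6,377.4) wh=(75.9,108.4) ang=50.8 n=327 zmed=20.5
drive 0.61 c=(582.6,154.6) wh=(115.5,78.1) ang=14.7 n=1060 zmed=31.1
top
rim c=(560.7,-223.7) wh=(92.2,109.9) ang=78.2 n=145 zmed=81.4
lid c=(558.3,-228.4) wh=(68.3,85.5) ang=77.5 n=478 zmed=118.5
slope [ 0.0063 -0.0102] c=(558.3,-228.7) wh=(66.4,85.2) ang=77.8 n=230 zmed=118.4
drivetop c=(581.0,155.1) wh=(115.2,80.0) ang=14.7 n=1375 zmed=32.3 housing c=(761.4,179.5) wh=(166.5,140.9) ang=10.3 n=2106 zmed=50.4
drive 0.9 c=(501.6,378.4) wh=(79.2,113.9) ang=50.9 n=828 zmed=22.1
drive 0.56 c=(581.3,155.1) wh=(115.6,80.1) ang=14.9 n=1420 zmed=32.3
```

View pics/r_scene.png

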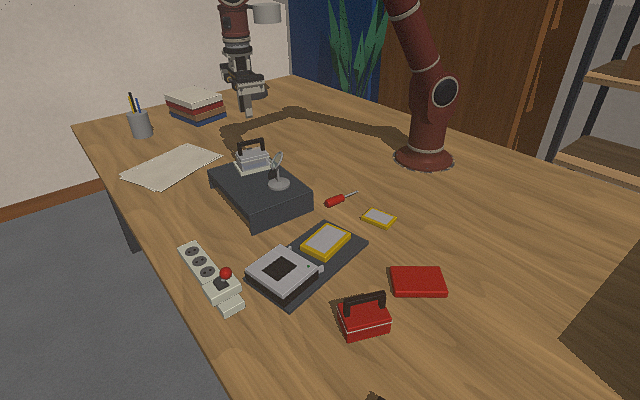

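The box sits flat: its lid is at 119 mm (73 + 46), slope is about 0, and it's inside the rim. The larger yellow drive is now bare at scene (326,241), and the small one is at (379,218). Next I'll look at the dock from close above.

```bash
for i in 1 2 3 4; do python3 -m pendant '93 -0.02 0.5 0 0 0 0;93 -0.04 1 0 0 0 0' >/dev/null; done; python3 -m pendant '93 0 0.12 0 0 0 -0.2;93 0 0.12 0 0 0 -0.4;93 0 0.12 0 0 0 -0.51;93 0 0.12 0 0 0 -0.51'
python3 - <<'E'
from h import *
np.set_printoptions(precision=4,suppress=True)
s=robot.read_state();print(R.from_rotvec(s['eef_rot']).as_matrix()[:,:2],s['joint_pos'])
c=cap('wrist','d1');W=cloud(c)
print('housing',rect(W[near(W,.72,.184,.1,.045,.056)]))
print('drivetop',rect(W[near(W,.585,.155,.075,.027,.036)]))
a=np.radians(11);ex=np.array([np.cos(a),np.sin(a)]);ey=np.array([-ex[1],ex[0]]);o=np.array([.5815,.155])
Q=np.dstack([(W[...,:2]-o)@ex,(W[...,:2]-o)@ey,W[...,2]])
def prof(name,z0,z1,xs):
    pts=[]
    for x in xs:
        m=(abs(Q[...,0]-x)<.003)&(Q[...,2]>z0)&(Q[...,2]<z1)&(abs(Q[...,1])<.1)
        y=Q[...,1][m]
        if len(y)>20: print(name,x,'ymin,ymax,mid',np.round([y.min()*1e3,y.max()*1e3,500*(y.min()+y.max())],1),len(y))
prof('ledge',.008,.016,np.arange(-.1,.1,.02))
prof('hous',.045,.056,np.arange(.06,.2,.01))
for y in (-.045,-.05,.045,.05):
    m=(abs(Q[...,1]-y)<.002)&(Q[...,2]>.045)&(Q[...,2]<.056);print('front',y,Q[...,0][m].min() if m.any() else None)
m=(Q[...,2]>.024)&(Q[...,2]<.030)&(Q[...,0]>.05)&(abs(Q[...,1])<.08)
print('cheeks',np.percentile(Q[m][:,0],[1,99]),m.sum())
E
```

```text
time_s: 15.72
tcp_pos: [0.66, 0.1694, 0.4169]
eef_rot: [0.3, -3.123, 0.001]
wrist_force: [-0.2, 0.5, 0.4]
gripper_width: 0.0934
finger_force: 0.0
[[-0.9817 -0.1904]
 [-0.1904  0.9817]
 [ 0.0038 -0.    ]] [-0.2514  0.6601 -0.0606  1.2989  0.0397  1.1875  1.4481]
housing c=(732.2,181.2) wh=(110.7,120.0) ang=10.7 n=7705 zmed=50.1
drivetop c=(580.8,152.1) wh=(114.9,80.0) ang=14.6 n=6610 zmed=32.2
ledge -0.08 ymin,ymax,mid [-75.3  72.4  -1.5] 548
ledge -0.06 ymin,ymax,mid [-76.9  73.5  -1.7] 425
ledge -0.039999999999999994 ymin,ymax,mid [-76.4  73.2  -1.6] 304
ledge -0.01999999999999999 ymin,ymax,mid [-76.4  73.3  -1.6] 268
ledge 1.3877787807814457e-17 ymin,ymax,mid [-76.3  72.6  -1.9] 248
ledge 0.020000000000000018 ymin,ymax,mid [-75.9  72.3  -1.8] 254
ledge 0.04000000000000001 ymin,ymax,mid [-77.3  71.9  -2.7] 255
ledge 0.060000000000000026 ymin,ymax,mid [-76.6  71.4  -2.6] 441
ledge 0.08000000000000004 ymin,ymax,mid [-76.4  70.9  -2.7] 407
hous 0.09999999999999998 ymin,ymax,mid [-61.9  56.9  -2.5] 483
hous 0.10999999999999997 ymin,ymax,mid [-62.4  57.1  -2.6] 464
hous 0.11999999999999997 ymin,ymax,mid [-62.6  56.2  -3.2] 470
hous 0.12999999999999995 ymin,ymax,mid [-62.   56.8  -2.6] 436
hous 0.13999999999999996 ymin,ymax,mid [-62.6  55.9  -3.4] 420
hous 0.14999999999999997 ymin,ymax,mid [-63.   56.2  -3.4] 416
hous 0.15999999999999995 ymin,ymax,mid [-61.8  56.7  -2.5] 408
hous 0.16999999999999993 ymin,ymax,mid [-62.8  55.7  -3.6] 395
hous 0.17999999999999994 ymin,ymax,mid [-63.2  56.1  -3.6] 382
hous 0.18999999999999995 ymin,ymax,mid [-62.1  56.5  -2.8] 373
hous 0.19999999999999993 ymin,ymax,mid [-62.5  55.5  -3.5] 381
front -0.045 0.09788431204512694
front -0.05 0.09755429829228777
front 0.045 0.09799035933500824
front 0.05 0.09811804457439843
cheeks [0.0522 0.0986] 283
```

View pics/d1.png

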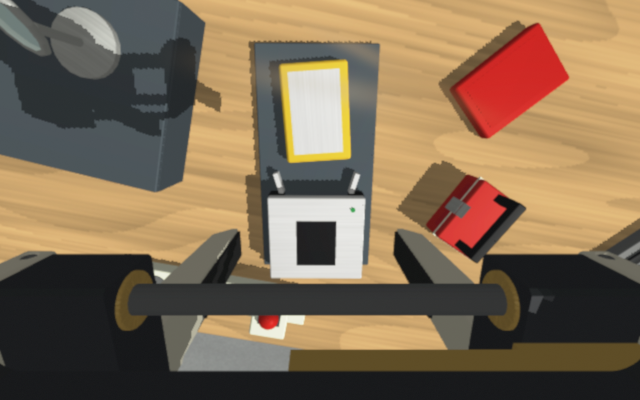

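The view shows the drive at (316,110), the cheeks at (278,182) and (354,182), and the housing front at row 196. The drive is about 4° askew and about 1 mm off the centre line. Its origin is about −19 mm in the dock frame, so it has to travel about 131 mm. I'll grip its rear across the sides and guide it in, then push the last part from behind.

```bash
python3 -m pendant '93 0.32 0 0.35 0 0 0;93 0.64 0 0.7 0 0 0'; python3 -m pendant '93 0.32 -0.017 0.35 0 0 -0.041;93 0.63 -0.035 0.7 0 0 -0.082;93 0.63 -0.035 0.7 0 0 -0.082;93 0.63 -0.035 0.7 0 0 -0.082'
python3 - <<'E'
from h import *
np.set_printoptions(precision=4,suppress=True)
s=robot.read_state();print(s['tcp_pos'],R.from_rotvec(s['eef_rot']).as_matrix(),s['joint_pos'])
c=cap('wrist','d2');W=cloud(c)
print('drivetop',rect(W[near(W,.585,.155,.075,.027,.036)]))
E
```

```text
time_s: 16.02
tcp_pos: [0.5964, 0.1571, 0.3477]
eef_rot: [-0.299, 3.127, 0.0]
wrist_force: [-0.3, 0.5, -0.1]
gripper_width: 0.0932
finger_force: 0.0
time_s: 16.52
tcp_pos: [0.5372, 0.1421, 0.2795]
eef_rot: [-0.401, 3.114, 0.001]
wrist_force: [-0.5, -0.1, -0.9]
gripper_width: 0.0933
finger_force: 0.0
[0.5372 0.1421 0.2795] [[-0.9674 -0.2531  0.0021]
 [-0.2531  0.9674  0.0006]
 [-0.0022  0.0001 -1.    ]] [-0.2478  0.6255 -0.0775  1.8382  0.0724  0.6785  1.4598]
drivetop c=(580.1,152.1) wh=(114.7,80.1) ang=14.8 n=8528 zmed=32.1
```

```bash
python3 -m pendant '93 0.03 -0.01 0.3 0 0 0;93 0.03 -0.01 0.6 0 0 0;93 0.03 -0.01 0.755 0 0 0;93 0.03 -0.01 0.755 0 0 0'; python3 -m pendant '70 0 0 0 0 0 0;70 0 0 0 0 0 0;70 0 0 0 0 0 0;70 0 0 0 0 0 0;70 0 0 0 0 0 0' 12
python3 - <<'E'
from h import *
np.set_printoptions(precision=4,suppress=True)
s=robot.read_state();print(s['tcp_pos'],s['gripper_width'],s['finger_force'],s['wrist_force'])
c=cap('wrist','d3');W=cloud(c)
print('drivetop',rect(W[near(W,.585,.155,.075,.027,.036)]))
E
```

```text
time_s: 17.08
tcp_pos: [0.534, 0.1402, 0.2031]
eef_rot: [0.402, -3.115, 0.0]
wrist_force: [0.1, 0.0, 1.0]
gripper_width: 0.0929
finger_force: 0.0
time_s: 17.7
tcp_pos: [0.5341, 0.1402, 0.2046]
eef_rot: [-0.402, 3.113, 0.001]
wrist_force: [-0.5, -0.8, 6.2]
gripper_width: 0.0802
finger_force: 12.0
[0.5341 0.1402 0.2046] 0.08019594334988968 12.00063094496727 [-0.4914 -0.7545  6.2235]
drivetop c=(568.5,151.4) wh=(92.8,85.9) ang=15.5 n=11478 zmed=32.1
```

```bash
python3 -m pendant '70 0 0.01 -0.01 0 0 0.03;70 0 0.025 -0.01 0 0 0.06;70 0 0.038 -0.01 0 0 0.09;70 0 0.038 -0.01 0 0 0.09'
python3 - <<'E'
from h import *
np.set_printoptions(precision=4,suppress=True)
s=robot.read_state();print(R.from_rotvec(s['eef_rot']).as_matrix()[:,:2])
for n in ('scene','top','wrist'):
    c=cap(n,'e_'+n);W=cloud(c);print(n)
    for g in robot.regions_of('drive',n):
        P=W[g['pixels']];P=P[(P[:,2]>.026)&(P[:,2]<.04)&(np.hypot(P[:,0]-.585,P[:,1]-.155)<.09)]
        if len(P)>200: print('drive',g['score'],rect(P))
    m=near(W,.72,.184,.09,.045,.056);print('housing',rect(W[m]))
E
```

```text
time_s: 18.25
tcp_pos: [0.5324, 0.1436, 0.2046]
eef_rot: [0.29, -3.128, 0.0]
wrist_force: [-0.1, -0.7, 5.1]
gripper_width: 0.0798
finger_force: 12.0
[[-0.9829 -0.1841]
 [-0.1841  0.9829]
 [ 0.0005 -0.0003]]
scene
drive 0.81 c=(581.0,152.7) wh=(115.4,80.3) ang=10.2 n=977 zmed=31.2
housing c=(733.0,182.1) wh=(111.5,121.7) ang=11.0 n=1990 zmed=49.3
top
housing c=(732.3,184.4) wh=(110.9,119.9) ang=10.9 n=1983 zmed=50.4
wrist
drive 0.55 c=(566.1,149.6) wh=(89.8,80.2) ang=10.6 n=11189 zmed=32.1
housing c=(0.0,0.0) wh=(0.0,0.0) ang=0.0 n=0 zmed=nan
  return _methods._mean(a, axis=axis, dtype=dtype,
  ret = ret.dtype.type(ret / rcount)
```

View pics/e_wrist.png

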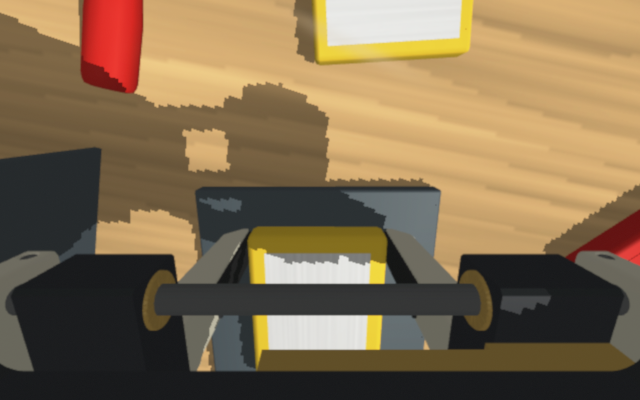

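The drive's yaw is now 10.6°, matching the dock, and its rear edge shows at (316,232) between the fingers. Sliding forward.

```bash
python3 -m pendant '70 -0.1 0.005 0 0 0 0;70 -0.22 0.005 0 0 0 0;70 -0.34 0.005 0 0 0 0;70 -0.46 0.005 0 0 0 0;70 -0.46 0.005 0 0 0 0'; python3 -m pendant '70 -0.08 0 0 0 0 0;70 -0.16 0 0 0 0 0;70 -0.24 0 0 0 0 0;70 -0.24 0 0 0 0 0'
python3 - <<'E'
from h import *
c=cap('scene','f');W=cloud(c)
for g in robot.regions_of('drive','scene'):
    P=W[g['pixels']];P=P[(P[:,2]>.026)&(P[:,2]<.04)&(np.hypot(P[:,0]-.62,P[:,1]-.16)<.12)]
    if len(P)>100: print('drive',g['score'],rect(P))
cv2.imwrite('pics/f2.png',cv2.resize(c['frame'][180:320,220:400,::-1],None,fx=4,fy=4,interpolation=cv2.INTER_CUBIC))
E
```

```text
time_s: 19.18
tcp_pos: [0.5776, 0.1528, 0.2044]
eef_rot: [0.293, -3.127, 0.0]
wrist_force: [-0.5, -0.1, 4.5]
gripper_width: 0.08
finger_force: 12.0
time_s: 19.68
tcp_pos: [0.6006, 0.1574, 0.2044]
eef_rot: [0.293, -3.125, 0.0]
wrist_force: [-3.0, -1.6, 5.8]
gripper_width: 0.0796
finger_force: 12.0
drive 0.8 c=(628.6,163.1) wh=(76.5,80.9) ang=9.8 n=676 zmed=31.3
```

View pics/f2.png

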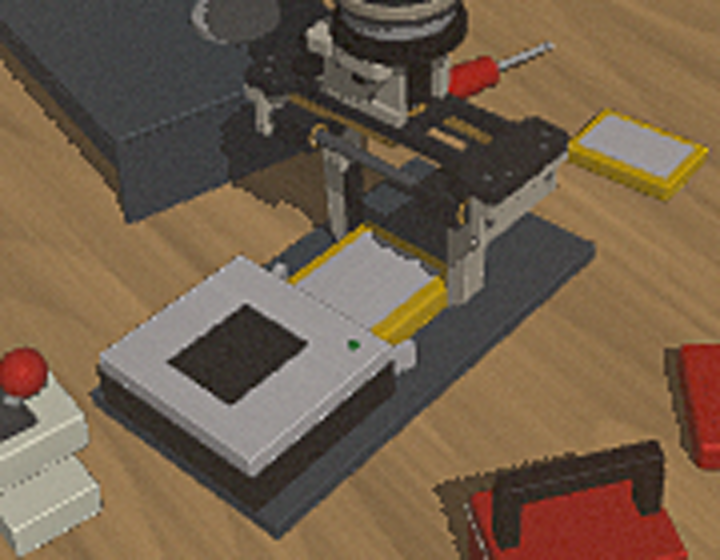

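The drive's front has entered the slot cleanly between the cheeks, at about (330,290) in the crop. Another 22 mm, then release.

```bash
python3 -m pendant '70 -0.08 0 0 0 0 0;70 -0.15 0 0 0 0 0;70 -0.22 0 0 0 0 0;70 -0.22 0 0 0 0 0'; python3 -m pendant '93 0 0 0 0 0 0;93 0 0 0 0 0 0;93 0 0 0 0 0 0' ; python3 -m pendant '93 0 0 -0.4 0 0 0;93 0.1 0 -0.6 0 0 0;60 0.5 0 -0.6 0 0 0;30 0.5 0 -0.6 0 0 0;0 0.5 0 -0.6 0 0 0' 20; python3 -m pendant '0 0 0 0 0 0 0;0 0 0 0 0 0 0;0 0 0 0 0 0 0;0 0 0 0 0 0 0;0 0 0 0 0 0 0'
python3 - <<'E'
from h import *
s=robot.read_state();print(s['tcp_pos'],s['gripper_width'],R.from_rotvec(s['eef_rot']).as_matrix()[:,:2])
c=cap('scene','g');W=cloud(c)
for g in robot.regions_of('drive','scene'):
    P=W[g['pixels']];P=P[(P[:,2]>.026)&(P[:,2]<.04)&(np.hypot(P[:,0]-.64,P[:,1]-.16)<.12)]
    if len(P)>100: print('drive',g['score'],rect(P),cv2.boxPoints(cv2.minAreaRect((P[:,:2]*1000).astype(np.float32))))
c=cap('wrist','gw');W=cloud(c);P=W[near(W,.65,.165,.06,.028,.036)];print(rect(P))
E
```

```text
time_s: 20.27
tcp_pos: [0.6221, 0.1615, 0.2044]
eef_rot: [0.293, -3.125, 0.0]
wrist_force: [-2.0, -0.5, 5.3]
gripper_width: 0.0797
finger_force: 12.0
time_s: 20.65
tcp_pos: [0.6228, 0.1613, 0.204]
eef_rot: [0.292, -3.128, 0.0]
wrist_force: [0.1, -0.5, 0.5]
gripper_width: 0.0928
finger_force: 0.0
time_s: 21.28
tcp_pos: [0.5744, 0.1521, 0.2646]
eef_rot: [-0.292, 3.126, 0.0]
wrist_force: [1.3, 0.5, 0.4]
gripper_width: 0.0676
finger_force: 0.0
time_s: 21.9
tcp_pos: [0.5738, 0.152, 0.2644]
eef_rot: [0.292, -3.128, 0.0]
wrist_force: [-0.5, 0.2, -0.5]
gripper_width: 0.0175
finger_force: 0.0
[0.57375078 0.15199263 0.26440077] 0.017484465796869315 [[-9.82702146e-01 -1.85193110e-01]
 [-1.85193107e-01  9.82702148e-01]
 [ 7.94814411e-05 -3.63388292e-05]]
drive 0.81 c=(639.5,165.8) wh=(51.7,78.4) ang=11.1 n=482 zmed=31.3 [[606.5535  199.26053]
 [621.6125  122.36629]
 [672.3858  132.3097 ]
 [657.32684 209.20393]]
c=(646.6,165.9) wh=(72.7,26.6) ang=9.9 n=1114 zmed=32.2
```

```bash
python3 -m pendant '0 0 0 0.3 0 0 0;0 0 0 0.6 0 0 0;0 0 0 0.6 0 0 0'; python3 -m pendant '0 -0.1 0 0 0 0 0;0 -0.2 0 0 0 0 0;0 -0.3 0 0 0 0 0;0 -0.38 0 0 0 0 0;0 -0.38 0 0 0 0 0'; python3 -m pendant '0 -0.04 0 0 0 0 0;0 -0.08 0 0 0 0 0;0 -0.12 0 0 0 0 0;0 -0.12 0 0 0 0 0';python3 - <<'E'
from h import *
s=robot.read_state();print(s['tcp_pos'],s['gripper_width'],s['wrist_force'])
c=cap('scene','g2');W=cloud(c)
for g in robot.regions_of('drive','scene'):
    P=W[g['pixels']];P=P[(P[:,2]>.026)&(P[:,2]<.04)&(np.hypot(P[:,0]-.64,P[:,1]-.16)<.12)]
    if len(P)>100: print('drive',g['score'],rect(P))
E
```

```text
time_s: 22.42
tcp_pos: [0.5728, 0.1517, 0.2025]
eef_rot: [0.292, -3.123, 0.002]
wrist_force: [0.4, -0.1, -0.7]
gripper_width: -0.0
finger_force: 0.0
time_s: 23.05
tcp_pos: [0.6118, 0.1591, 0.2046]
eef_rot: [-0.292, 3.127, 0.0]
wrist_force: [-0.2, -0.7, 0.1]
gripper_width: 0.0002
finger_force: 0.0
time_s: 23.55
tcp_pos: [0.6234, 0.1613, 0.2044]
eef_rot: [-0.292, 3.127, 0.0]
wrist_force: [-0.1, 0.7, 0.2]
gripper_width: 0.0004
finger_force: 0.0
[0.62339021 0.16130588 0.20438424] 0.00043871150611753834 [-0.07168379  0.65758141  0.23475893]
drive 0.81 c=(650.8,167.5) wh=(35.3,79.7) ang=9.1 n=307 zmed=31.2
```

```bash
python3 -m pendant '0 -0.03 0 0 0 0 0;0 -0.06 0 0 0 0 0;0 -0.08 0 0 0 0 0;0 -0.08 0 0 0 0 0'; python3 -m pendant '0 -0.01 0 0 0 0 0;0 -0.02 0 0 0 0 0;0 -0.02 0 0 0 0 0'; python3 -m pendant '0 -0.01 0 0 0 0 0;0 -0.02 0 0 0 0 0;0 -0.02 0 0 0 0 0'
```

```text
time_s: 24.15
tcp_pos: [0.631, 0.1628, 0.2044]
eef_rot: [-0.292, 3.127, 0.0]
wrist_force: [-0.6, -0.6, 0.4]
gripper_width: 0.0003
finger_force: 0.5
time_s: 24.52
tcp_pos: [0.6328, 0.1631, 0.2044]
eef_rot: [-0.292, 3.128, -0.0]
wrist_force: [-1.0, -0.4, 0.2]
gripper_width: 0.0003
finger_force: 0.7
time_s: 24.9
tcp_pos: [0.6348, 0.1635, 0.2044]
eef_rot: [-0.292, 3.128, 0.0]
wrist_force: [-1.1, -1.0, 0.1]
gripper_width: 0.0006
finger_force: 0.6
```

```bash
python3 -m pendant '0 -0.01 0 0 0 0 0;0 -0.02 0 0 0 0 0;0 -0.02 0 0 0 0 0'; python3 -m pendant '0 -0.01 0 0 0 0 0;0 -0.02 0 0 0 0 0;0 -0.02 0 0 0 0 0';python3 - <<'E'
from h import *
c=cap('scene','g3');W=cloud(c)
for g in robot.regions_of('drive','scene'):
    P=W[g['pixels']];P=P[(P[:,2]>.026)&(P[:,2]<.04)&(np.hypot(P[:,0]-.64,P[:,1]-.16)<.12)]
    if len(P)>100: print('drive',g['score'],rect(P))
E
```

```text
time_s: 25.28
tcp_pos: [0.6368, 0.1638, 0.2044]
eef_rot: [-0.292, 3.128, 0.0]
wrist_force: [-1.6, -0.5, 0.1]
gripper_width: 0.0007
finger_force: 0.5
time_s: 25.65
tcp_pos: [0.6387, 0.1642, 0.2044]
eef_rot: [-0.292, 3.128, 0.0]
wrist_force: [-1.2, 0.0, 0.0]
gripper_width: 0.0003
finger_force: 0.5
drive 0.73 c=(656.4,168.8) wh=(20.6,79.9) ang=8.5 n=160 zmed=31.2
```

```bash
python3 -m pendant '0 -0.01 0 0 0 0 0;0 -0.02 0 0 0 0 0;0 -0.02 0 0 0 0 0'; python3 -m pendant '0 -0.01 0 0 0 0 0;0 -0.02 0 0 0 0 0;0 -0.02 0 0 0 0 0'; python3 -m pendant '0 -0.01 0 0 0 0 0;0 -0.02 0 0 0 0 0;0 -0.02 0 0 0 0 0'
```

```text
time_s: 26.12
tcp_pos: [0.6407, 0.1646, 0.2044]
eef_rot: [-0.292, 3.128, 0.0]
wrist_force: [-1.2, -0.6, 0.2]
gripper_width: 0.0007
finger_force: 0.4
time_s: 26.5
tcp_pos: [0.6427, 0.165, 0.2044]
eef_rot: [-0.292, 3.128, 0.0]
wrist_force: [0.1, 0.1, -0.8]
gripper_width: 0.0005
finger_force: 0.4
time_s: 26.88
tcp_pos: [0.6445, 0.1653, 0.2044]
eef_rot: [0.292, -3.128, 0.0]
wrist_force: [-1.6, -1.4, 0.1]
gripper_width: 0.0007
finger_force: 0.6
```

```bash
python3 - <<'E'
from h import *
c=cap('scene');w=cap('wrist')
a=cv2.resize(c['frame'][180:320,220:400,::-1],(720,560),interpolation=cv2.INTER_CUBIC)
cv2.imwrite('pics/k.png',a)
W=cloud(w);print(rect(W[near(W,.645,.165,.05,.028,.036)]))
W=cloud(c);m=near(W,.65,.166,.07,.026,.036);print(rect(W[m]))
h=near(W,.72,.184,.1,.045,.056)
a_=np.radians(10.65);ex=np.array([np.cos(a_),np.sin(a_)])
print('front of housing along',np.percentile(W[h][:,:2]@ex,[.5,2]),'drive rear',np.percentile(W[m][:,:2]@ex,[.5,2,98]), 'tcp',np.array(robot.read_state()['tcp_pos'][:2])@ex)
E
```

```text
c=(635.9,163.6) wh=(2.5,29.6) ang=10.2 n=294 zmed=32.2
c=(654.3,174.2) wh=(117.5,40.4) ang=86.6 n=163 zmed=31.0
front of housing along [0.66829646 0.67391605] drive rear [0.65658944 0.66107971 0.70270923] tcp 0.6639389662479787
```

View pics/k.png

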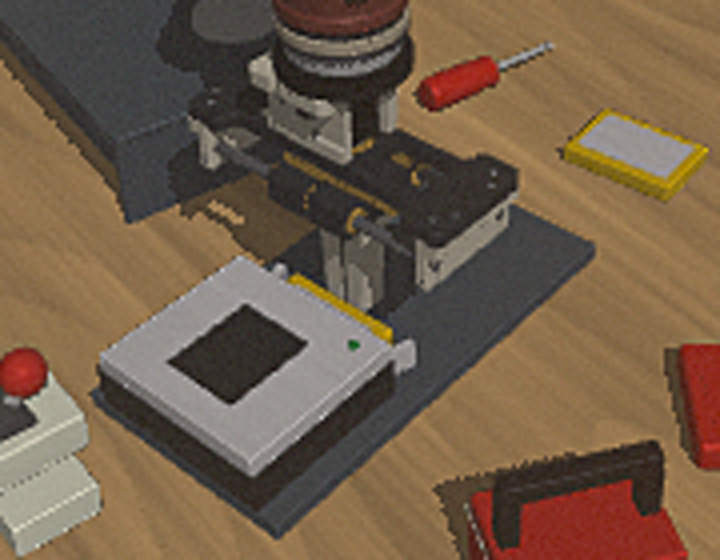

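The drive is nearly in, with only a thin yellow strip left at (340,305) in the crop. About 1–3 mm remain by estimate, so I'll keep pushing until the force rises.

```bash
python3 -m pendant '0 -0.01 0 0 0 0 0;0 -0.02 0 0 0 0 0;0 -0.02 0 0 0 0 0'; python3 -m pendant '0 -0.01 0 0 0 0 0;0 -0.02 0 0 0 0 0;0 -0.02 0 0 0 0 0'
```

```text
time_s: 27.35
tcp_pos: [0.6453, 0.1655, 0.2044]
eef_rot: [0.292, -3.123, 0.001]
wrist_force: [-6.7, -0.8, 4.1]
gripper_width: 0.0005
finger_force: 2.8
time_s: 27.72
tcp_pos: [0.6461, 0.1657, 0.2042]
eef_rot: [0.292, -3.119, 0.002]
wrist_force: [-8.1, -2.2, 6.2]
gripper_width: 0.0005
finger_force: 4.4
```

```bash
python3 -m pendant '0 -0.01 0 0 0 0 0;0 -0.02 0 0 0 0 0;0 -0.03 0 0 0 0 0;0 -0.03 0 0 0 0 0'; python3 -m pendant '0 0.1 0 0 0 0 0;0 0.3 0 0 0 0 0;0 0.3 0 -0.4 0 0 0;0 0.6 0 -0.9 0 0 0;0 0.6 0 -0.9 0 0 0'
python3 - <<'E'
from h import *
a_=np.radians(10.65);ex=np.array([np.cos(a_),np.sin(a_)]);ey=np.array([-ex[1],ex[0]])
for n in('wrist','top'):
    c=cap(n,'z_'+n);W=cloud(c);h=near(W,.72,.184,.1,.045,.056);print(n,'front',np.percentile(W[h][:,:2]@ex,[.5,2]) if h.any() else None)
    m=near(W,.66,.17,.07,.027,.036)&(W[...,:2]@ex<.692);print(rect(W[m]),np.percentile(W[m][:,:2]@ex,[1,5,99]))
    y=W[m][:,:2]@ey
    for s in(-30,-15,0,15,30):
        q=abs(y-np.median(y)-s/1000)<.004;print(s,np.round((W[m][:,:2]@ex)[q].min(),4),end=' ')
c=cap('scene','zs');W=cloud(c)
P=W[near(W,.56,-.228,.05,.112,.125)];print('lid',rect(P))
cv2.imwrite('pics/zz.png',cv2.resize(c['frame'][130:330,200:420,::-1],(660,600),interpolation=cv2.INTER_CUBIC))
E
```

```text
time_s: 28.22
tcp_pos: [0.6473, 0.166, 0.204]
eef_rot: [0.291, -3.112, 0.004]
wrist_force: [-12.8, -2.1, 9.5]
gripper_width: 0.0009
finger_force: 6.7
time_s: 28.85
tcp_pos: [0.5932, 0.1559, 0.2992]
eef_rot: [-0.291, 3.117, 0.003]
wrist_force: [-0.2, -0.0, 0.4]
gripper_width: 0.0003
finger_force: 0.0
wrist front [0.714953   0.71601153]
  return _methods._mean(a, axis=axis, dtype=dtype,
  ret = ret.dtype.type(ret / rcount)
Traceback (most recent call last):
IndexError: index -1 is out of bounds for axis 0 with size 0
```

```bash
python3 -m pendant '60 0 0 -0.5 0 0 0;93 -0.3 0 -1 0 0 0;93 -0.68 0 -1 0 0 0;93 -0.68 0 -1 0 0 0;93 -0.68 0 -1 0 0 0'
cat > fin.py <<'E'
from h import *
a_=np.radians(10.65);ex=np.array([np.cos(a_),np.sin(a_)]);ey=np.array([-ex[1],ex[0]])
for n in('wrist','top'):
    c=cap(n,'z_'+n);W=cloud(c);X=W[...,:2]@ex;Y=W[...,:2]@ey;l=.155*ex[0]-.5815*ex[1]-.0025
    for s in(-30,-15,0,15,30):
        b=abs(Y-l-s/1000)<.004
        hh=X[b&(W[...,2]>.045)&(W[...,2]<.056)&(X>.65)];d=X[b&(W[...,2]>.027)&(W[...,2]<.036)&(X>.62)&(X<.7)]
        if len(hh) and len(d):print(n,s,'front',np.round(hh.min(),4),'rear',np.round(d.min(),4),'out',np.round(hh.min()-d.min(),4))
    P=W[near(W,.56,-.228,.05,.112,.125)]
    if len(P):print('lid',rect(P))
c=cap('scene','zs')
cv2.imwrite('pics/zz.png',cv2.resize(c['frame'][130:330,200:420,::-1],(660,600),interpolation=cv2.INTER_CUBIC))
E
python3 fin.py
```

```text
time_s: 29.52
tcp_pos: [0.659, 0.168, 0.3923]
eef_rot: [0.292, -3.125, 0.001]
wrist_force: [-0.5, 0.4, -0.2]
gripper_width: 0.0458
finger_force: 0.0
wrist -30 front 0.6978 rear 0.6732 out 0.0246
wrist -15 front 0.6979 rear 0.673 out 0.0249
wrist 0 front 0.6979 rear 0.6731 out 0.0248
wrist 15 front 0.6978 rear 0.6732 out 0.0246
wrist 30 front 0.6977 rear 0.6731 out 0.0247
top -30 front 0.7945 rear 0.6735 out 0.121
lid c=(559.9,-228.9) wh=(67.1,91.0) ang=77.8 n=818 zmed=118.8
```

View pics/zz.png

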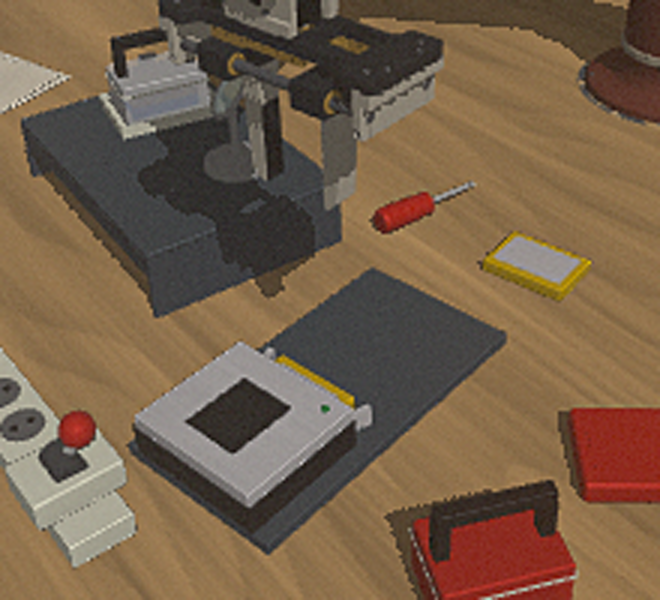

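The drive sticks out 24.7 mm evenly across its width, against 25 mm when fully home. The box sits flat in the tray at (155,90), and the magnifier (230,150) and screwdriver (420,205) are where they were. The gripper touches nothing, so I'm handing in.

```bash
python3 -c "from cell import robot; print(robot.finish_job())"
```

```text
the job is handed in; nothing more can be done
None
```

The job is done and handed in at about 30 s: the clear box sits flat in the white tray, and the yellow drive is fully home in the dock slot, sticking out about 24.7 mm evenly (25 mm expected); the magnifier and screwdriver weren't touched.

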